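Unhook the red paint pot past its sprung keeper

ROBOT

A 6-joint arm with a two-finger parallel gripper is mounted at the origin on the work surface. World frame = base frame: x ahead of the robot, y to its left, z up, the work surface at z = 0. Lengths are in m, angles in rad, forces in N, time in s.
With the tool pointing down it reaches from about 0.375 to 0.975 m from the base axis. Payload 3.8 kg.
Tool frame: the origin (TCP) lies midway between the tips of the shut fingers; the grasp point (between the pads) lies 19 mm behind it; z points along the fingers, y is the line along which they close (so a half turn about z gives the same grasp; the last joint's range is limited). The gripper opens to 88 mm and grips with 3 to 60 N. Pads are 18 mm wide; open, the fingers measure 123 mm over their backs; the gripper's body (75 mm by 187 mm) begins 45 mm behind the grasp point.
Start: joints at [1.067, 0.264, 1.604, -0, 1.274, -0.037], TCP at [0.304, 0.603, 0.239] pointing down, gripper open.
Joint ranges: [-2.63, 2.63], [-0.94, 2.18], [0.31, 2.57], [-1.31, 4.45], [0, 2.66], [-2.55, 2.55]. Speed limits (rad/s): [2.57, 2.57, 3.14, 3.14, 3.14, 3.14].

INTERFACE

Orientations are given as a unit quaternion [w, x, y, z].
In Python, from plant import ctrl gives the robot as it stands.
- The arm moves only by the tool jog_arm, never from a script. Its argument "deltas" is a list that holds one entry, the list of rows, each a list of 6 numbers: the shift along the tool's x, y, z in mm, then the turn, a rotation vector about the tool's x, y, z in degrees. A call has 1 to 12 rows; each row is the pose to reach, as a shift and turn from the pose commanded when the call began, along the tool's axes at that moment; what a row does not reach only later rows make up. A row lasts 1/8 s, in which the tool goes at most 62.5 mm and 10.7 degrees, less where a joint would pass 70% of its speed; a pose out of reach is approached as far as the arm can. A call with a gripper value outside its range is refused whole. "fingers" is the finger opening in mm, from 0 to 88.1, set as the call begins (left out, the last holds). The fingers move at their own pace and stop on an object; "newtons" is the grip in N (left out, the last holds). Time passes only in rows, so rows that repeat a pose let the fingers close. It gives the time, the measured TCP pose, the force, the opening and the grip force at its end, in the units of the state.
- ctrl.observe(): the state, without advancing time (a new reading comes with each control period).
- ctrl.camera(name): name is "side" or "top"; returns the picture (420x560x3 uint8, red, green, blue); there is no depth.
- ctrl.camera_params(name): a dict with "camera_matrix" (3x3 intrinsics, pixels), "D" ([k1, k2, p1, p2, k3] as OpenCV has them; the pictures are not rectified), "R" (3x3) and "t" (3): a world point X has camera coordinates R X + t. Camera axes: x right, y down, z forward; pixel columns grow to the right and rows downward; lengths in m; the calibration is good to about 2 mm. A picture is of the moment at which its call begins. camera_params takes no time and is no camera call.
- ctrl.hand_in(): hands the job in; it is judged then, once.
The state is a dict: "time_s": time; "joint_positions": joint angles; "qd": joint speeds; "joint_torque": joint torques, N m; "position": TCP position; "orientation": TCP orientation; "ft_force": force on the tool from outside, world axes, zero at the start; "wrist_torque": the same for the moment, N m; "finger_gap": finger opening in m; "gripper_force": force on a finger pad.
Only numpy, scipy, OpenCV 4.12 (cv2) and the standard library are available. Lean on these libraries where they do the work, as an engineer would, in place of code of your own. Each camera call takes 0.05 s, during which the arm holds its last target. There are 200 camera calls.

TASK

The red paint pot hangs by its handle on a safety hook. Push the handle's crossbar back against the hook's sprung keeper so that the keeper swings open, lift the pot off over the hook's nose, and set it down upright in the black drip tray, letting go only when it stands there. Leave the blue pot hanging and the yellow tin standing where they are.

Things in the scene. Friction and masses are not known exactly. Their poses are not given: they have to be found in the camera images.
- red_pot: Lidded red paint pot, 0.35 to 0.7 kg, hanging upright. Can 84 mm diameter, 65 mm high; origin at the centre of its underside. Rigid steel handle: two flat legs (16 mm along x, 8 mm thick along y) stand on the lid at y = -25 and +25 mm, 171 mm high from the underside. Grip it over both legs from above, 58 mm wide along y, level with the crossbar or up to 15 mm below.
- red_pot_bar (a point): Centre of the red pot's round crossbar (10 mm diameter, along y), which joins the handle's legs 165 mm above the underside; axes as the pot's. The window under the crossbar, 42 mm wide and 95 mm high, has the hook's shank through it along x.
- red_hook: Fixed hook stand of the red pot: yellow hook 12 mm wide (y), shank 14 mm thick running +x to a grey post at x = 114 to 136 mm, nothing above the shank there. Origin on the bench under the seat. x points from nose to post, away from the robot within 17 degrees; y across, z up. A base plate 10 mm high lies at x = 70 to 180 mm.
- red_hook_seat (a point): Top of the hook's flat saddle, 195 mm above the bench; axes as the hook's. The crossbar lies on it at x = -5 to 9 mm. From here: the hook's rise fills x = -22 to -12; its nose roofs the crossbar, x = -22 to 12, z = 22 to 30 mm. The way out: crossbar to x = 25 to 45 mm (presses the keeper), pot up 38 to 58 mm, back to x = -75 mm or less over the nose.
- red_hook_keeper (a joint): Keeper angle, rad: 0 shut, grows to 1.7 as pushed to +x. Orange tongue 22 mm wide, hinged in the seat's frame at x = 32, z = -25 mm, its top at the nose's end, z = 24 mm (32 at most as it swings). The crossbar meets it after about 12 mm and needs 2 to 6 N; a spring (0.06 N m plus 0.07 per rad) shuts it again once the crossbar is out.
- drip_tray: Black square drip tray, fixed on the bench, 160 x 160 mm, 14 mm high, walls 4 mm; origin at the centre of its underside. Inner floor 4 mm above that, 152 x 152 mm.
- blue_pot: The same pot in blue on another hook of the same kind; to be left hanging. Origin at the centre of its underside.
- stain_tin: Yellow tin, 72 mm diameter, 95 mm high, standing between the hooks; to be left. Origin at the centre of its underside.
Not all that is in view belongs to the job. What is shaped like the red_hook but green or turquoise is not meant.

How it is judged:
On the way:
1. the red pot's crossbar, still in the hook, holds the keeper pressed open (value of joint red_hook_keeper above 0.12 rad and x of red_pot_bar in the frame of red_hook_seat between 0.012 and 0.08 m and z of red_pot_bar in the frame of red_hook_seat below 0.022 m).
At the end, for the whole second after the job is handed in: The red pot stands flat on the drip tray's floor (underside within 4 mm of it, centre within 50 mm of the tray's centre, upright within 0.1 rad), at rest, and the hook's keeper has sprung shut (under 0.1 rad) (horizontal distance between red_pot and drip_tray below 0.05 m and z of red_pot in the frame of drip_tray between 0 and 0.008 m and angle between red_pot's own z axis and vertical below 0.1 rad and linear speed of red_pot below 0.02 m/s and value of joint red_hook_keeper below 0.1 rad); the robot touches nothing.
It fails at once if the red pot is let go more than 20 mm above the tray's floor (horizontal distance between red_pot and drip_tray below 0.08 m and z of red_pot in the frame of drip_tray above 0.024 m and contact force between red_pot and the arm below 0.05 N and contact force between red_pot and the fingers below 0.05 N).
It fails at once if the blue pot is moved by more than 20 mm (distance of blue_pot from where it was at the start of the episode above 0.02 m).
It fails at once if the tin is moved by more than 20 mm (distance of stain_tin from where it was at the start of the episode above 0.02 m).
It also fails if it takes over 42 s, if anything falls off the work surface, if the arm or the gripper's body presses on something with over 40 N, if the wrist force passes 120 N, or if a joint passes its speed limit or range.

## Working session

There is one attempt and no reset: what is moved stays moved. The work goes in short steps, Python scripts to look and compute and a tool call to move; the robot and the scene stay as the last step left them, time stands still between calls to the robot, and variables do not carry over. Pictures are saved under pics/ and viewed, at most 10 in all, crops included, and the job is handed in when it is done.

Besides the shell and the picture viewer there is one more tool, called by a JSON object that holds its "name" and its "arguments", one argument or row to a line. jog_arm: Moves the arm, as the interface text tells. Its arguments: {"type":"object","properties":{"deltas":{"type":"array"},"fingers":{"type":"number"},"newtons":{"type":"number"}},"required":["deltas"]}

```bash
mkdir -p pics; python3 - <<'E'
from plant import ctrl
import cv2,numpy as np
for n in("side","top"):
    im=ctrl.camera(n); cv2.imwrite(f"pics/{n}0.png",im[:,:,::-1])
    p=ctrl.camera_params(n); print(n,np.round(p["camera_matrix"],1).tolist(),np.round(p["D"],3),np.round(-np.array(p["R"]).T@p["t"],3),np.round(p["R"],2).tolist())
o=ctrl.observe(); print(o["time_s"],o["position"],o["orientation"])
E
```

```text
side [[445.9, 0.0, 271.0], [0.0, 445.9, 202.1], [0.0, 0.0, 1.0]] [0.04 0.   0.   0.   0.  ] [ 0.403 -0.853  1.007] [[1.0, -0.02, -0.01], [-0.02, -0.71, -0.7], [0.01, 0.7, -0.71]]
top [[390.7, 0.0, 280.3], [0.0, 390.7, 212.3], [0.0, 0.0, 1.0]] [-0.028  0.     0.     0.     0.   ] [0.241 0.024 1.089] [[0.01, -1.0, -0.0], [-0.98, -0.01, -0.18], [0.18, 0.0, -0.98]]
0.1 [0.30345793 0.60222682 0.23754016] [-2.52556101e-04  2.31268454e-01  9.72889458e-01 -9.69745675e-04]
```

View pics/side0.png

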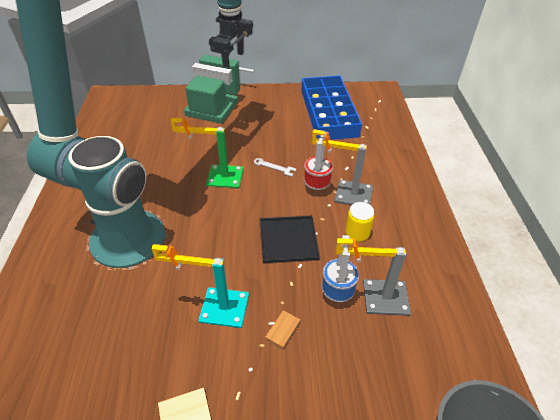

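View pics/top0.png

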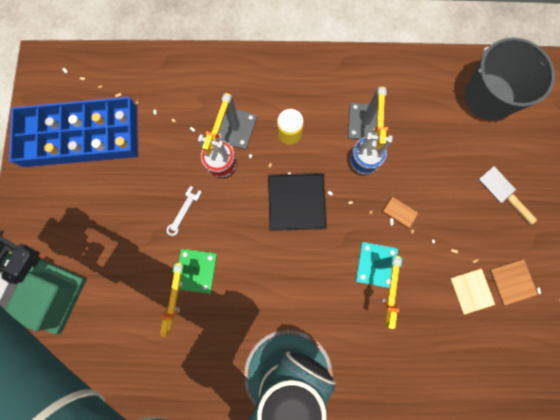

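The side view shows the red pot at about (318,172), its hook from (318,140) to the post top at (362,148), and the tray at (289,239). The top view has the red pot at (218,156), its hook from (208,142) to (228,98), and the tray at (297,202). I'll crop closer.

```bash
python3 - <<'E'
import cv2,numpy as np
s=cv2.imread("pics/side0.png")[120:220,295:385]; t=cv2.imread("pics/top0.png")[85:185,190:265]
f=lambda a,k:cv2.resize(a,None,fx=k,fy=k,interpolation=cv2.INTER_CUBIC)
cv2.imwrite("pics/crop0.png",np.hstack([f(s,4.8),f(t,4.8)]))
E
```

```text
(no output)
```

View pics/crop0.png

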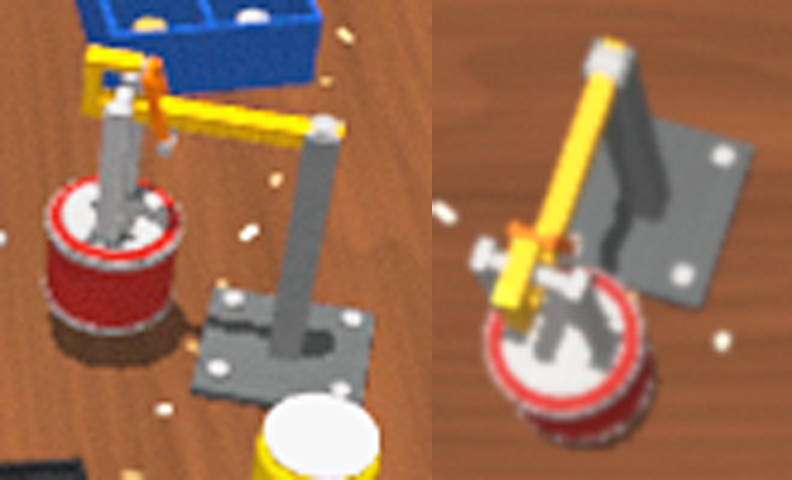

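The crop shows the handle's leg tops in the top view at about (200.6,137.5) and (220.8,144), the nose's front edge at about (205.6,148), and the shank's post end at (227,98). The crossbar lies just in front of the orange keeper.

```bash
cat > h.py <<'E'
import cv2,numpy as np
from plant import ctrl
def ray(n,uv):
    p=ctrl.camera_params(n);R=np.array(p["R"]);t=np.array(p["t"]).ravel()
    x=cv2.undistortPoints(np.array([[uv]],float),np.array(p["camera_matrix"]),np.array(p["D"])).ravel()
    return -R.T@t,R.T@np.array([*x,1])
def onz(n,uv,z):
    c,d=ray(n,uv);return c+d*(z-c[2])/d[2]
def two(a,b):
    (c,d),(e,f)=ray("side",a),ray("top",b);s=np.linalg.lstsq(np.c_[d,-f],e-c,rcond=None)[0]
    P,Q=c+s[0]*d,e+s[1]*f;return (P+Q)/2,np.linalg.norm(P-Q)
E
python3 - <<'E'
from h import *
np.set_printoptions(precision=4,suppress=True)
for n,(x,y,w,h) in {"top":(190,125,50,60),"side":(298,150,45,45)}.items():
    im=cv2.imread(f"pics/{n}0.png");m=np.zeros(im.shape[:2],np.uint8)
    hsv=cv2.cvtColor(im,cv2.COLOR_BGR2HSV)
    m=(((hsv[...,0]<5)|(hsv[...,0]>172))&(hsv[...,1]>170)&(hsv[...,2]>175)).astype(np.uint8)
    m[:y]=0;m[y+h:]=0;m[:,:x]=0;m[:,x+w:]=0
    pts=np.argwhere(m)[:,::-1].astype(np.float32)
    W=np.array([onz(n,p,0.100)[:2] for p in pts])
    # circle through the bright lid rim, on the lid's plane
    A=np.c_[2*W,np.ones(len(W))];s=np.linalg.lstsq(A,(W**2).sum(1),rcond=None)[0]
    print(n,len(W),"lid centre",s[:2],"r",np.sqrt(s[2]+s[0]**2+s[1]**2))
    k=(hsv[...,2]<45).astype(np.uint8)
    cs=cv2.findContours(k,cv2.RETR_EXTERNAL,cv2.CHAIN_APPROX_NONE)[0]
    T={"top":(297,202),"side":(289,239)}[n]
    c=[c for c in cs if cv2.pointPolygonTest(c,T,False)>0][0]
    (u,v),sz,a=cv2.minAreaRect(c);print(" tray",onz(n,(u,v),0.012),sz,a)
    y=((abs(hsv[...,0].astype(int)-25)<6)&(hsv[...,1]>150)&(hsv[...,2]>120)).astype(np.uint8)
    b=(190,90,50,58) if n=="top" else (325,135,45,18)
    if n=="top": pts=np.argwhere(y[95:130,205:235])[:,::-1]+[205,95]
    else: pts=np.argwhere(y[138:153,333:360])[:,::-1]+[333,138]
    W=np.array([onz(n,p,0.190)[:2] for p in pts]).astype(np.float32)
    l=cv2.fitLine(W,cv2.DIST_HUBER,0,.01,.01).ravel();l[:2]*=np.sign(l[0]);print(" shank dir deg",np.degrees(np.arctan2(l[1],l[0])),"pt",l[2:],len(W))
for p in [(200.6,137.5),(220.8,144)]: print("leg",onz("top",p,.206))
print("nose front",onz("top",(205.6,148),.225),"post",onz("top",(227,97.5),.2), "side nose front",onz("side",(295+88/4.8,120+60/4.8),.225))
print("side tin",onz("side",(295+320/4.8,120+435/4.8),.095))
print("red lid/near leg top side",onz("side",(295+122/4.8,120+98/4.8),.206))
E
```

```text
top 49 lid centre [0.5715 0.195 ] r 0.03763955970141989Traceback (most recent call last):
  File "<stdin>", line 16, in <module>
IndexError: list index out of range
```

```bash
python3 - <<'E'
from h import *
np.set_printoptions(precision=4,suppress=True)
for n,T,(x,y,w,h) in (("top",(297,202),(190,125,50,60)),("side",(289,239),(298,150,45,45))):
    im=cv2.imread(f"pics/{n}0.png");hsv=cv2.cvtColor(im,cv2.COLOR_BGR2HSV)
    H,S,V=[hsv[...,i].astype(int) for i in range(3)]
    m=((H<5)|(H>172))&(S>170)&(V>175)
    pts=np.argwhere(m[y:y+h,x:x+w])[:,::-1]+[x,y]
    W=np.array([onz(n,p,0.100)[:2] for p in pts.astype(float)])
    s=np.linalg.lstsq(np.c_[2*W,np.ones(len(W))],(W**2).sum(1),rcond=None)[0]
    print(n,len(W),"lid centre",s[:2],"r",np.sqrt(s[2]+s[0]**2+s[1]**2))
    k=np.zeros(V.shape,np.uint8);k[T[1]-40:T[1]+40,T[0]-40:T[0]+40]=255*(im.max(2)<60)[T[1]-40:T[1]+40,T[0]-40:T[0]+40]
    c=max(cv2.findContours(k,cv2.RETR_EXTERNAL,cv2.CHAIN_APPROX_NONE)[0],key=cv2.contourArea)
    (u,v),sz,a=cv2.minAreaRect(c);print(" tray",onz(n,(u,v),0.012),(u,v),sz,a)
    yl=(abs(H-25)<7)&(S>150)&(V>120)
    x0,y0,x1,y1=(205,95,235,130) if n=="top" else (333,138,360,153)
    pts=np.argwhere(yl[y0:y1,x0:x1])[:,::-1]+[x0,y0]
    W=np.array([onz(n,p,0.190)[:2] for p in pts.astype(float)]).astype(np.float32)
    l=cv2.fitLine(W,cv2.DIST_HUBER,0,.01,.01).ravel();l[:2]*=np.sign(l[0]);print(" shank deg",np.degrees(np.arctan2(l[1],l[0])),"pt",l[2:],len(W))
for p in [(200.6,137.5),(220.8,144)]: print("leg",onz("top",p,.206))
print("nose front top/side",onz("top",(205.6,148),.225),onz("side",(313.3,132.5),.225),"post",onz("top",(227,97.5),.2))
print("near leg top, side",onz("side",(320.4,140.4),.206))
print("tin",onz("side",(361.7,210.6),.095),onz("top",(290,120),.095))
E
```

```text
top 49 lid centre [0.5715 0.195 ] r 0.03763955970141989
 tray [ 0.4681 -0.0203  0.012 ] (296.8775634765625, 201.08193969726562) (53.505130767822266, 54.91069412231445) 88.21009063720703
 shank deg -16.656979 pt [0.6437 0.1754] 188
side 54 lid centre [0.5712 0.1962] r 0.03858023625506896
 tray [ 0.4706 -0.0261  0.012 ] (289.16839599609375, 238.77767944335938) (44.040401458740234, 55.836936950683594) 86.53176879882812
 shank deg -15.797312 pt [0.6417 0.1757] 172
leg [0.5796 0.2175 0.206 ]
leg [0.5637 0.1687 0.206 ]
nose front top/side [0.5467 0.2005 0.225 ] [0.547  0.1937 0.225 ] post [0.6858 0.1592 0.2   ]
near leg top, side [0.5676 0.1806 0.206 ]
tin [0.6736 0.0016 0.095 ] [0.6744 0.0023 0.095 ]
```

{"name": "jog_arm", "arguments": {
  "deltas": [
    [[0,0,-20,0,0,0],[-25,-15,-35,0,0,0],[-65,-37,-38,0,0,-1],[-115,-66,-38,0,0,-2],[-168,-97,-38,0,0,-4],[-221,-127,-38,0,0,-5],[-274,-158,-38,0,0,-6],[-325,-187,-38,0,0,-7],[-370,-213,-38,0,0,-8],[-402,-231,-38,0,0,-9],[-420,-241,-38,0,0,-10],[-423,-243,-38,0,0,-10]]
  ],
  "fingers": 88
}}

```text
time_s: 1.6
position: [0.5732, 0.1944, 0.2781]
orientation: [0.001, 0.147, 0.989, 0.0]
ft_force: [-0.4, 0.2, 0.1]
finger_gap: 0.0879
gripper_force: 0.0
```

{"name": "jog_arm", "arguments": {
  "deltas": [
    [[0,0,0,0,0,0],[0,0,0,0,0,0]]
  ]
}}

```text
time_s: 1.85
position: [0.5717, 0.1964, 0.277]
orientation: [0.0, 0.145, 0.989, 0.0]
ft_force: [-0.4, 0.5, 0.4]
finger_gap: 0.0878
gripper_force: 0.0
```

```bash
python3 - <<'E'
from h import *
im=ctrl.camera("side")[:,:,::-1]; t=ctrl.camera("top")[:,:,::-1]
f=lambda a:cv2.resize(a,None,fx=4,fy=4,interpolation=cv2.INTER_CUBIC)
cv2.imwrite("pics/b.png",np.hstack([f(im[70:210,270:370]),f(t[60:200,165:265])]))
print(ctrl.observe()["position"],ctrl.observe()["orientation"])
E
```

```text
[0.5716802  0.19630959 0.27688272] [-4.65512415e-07  1.45003268e-01  9.89431172e-01  9.30230165e-05]
```

View pics/b.png

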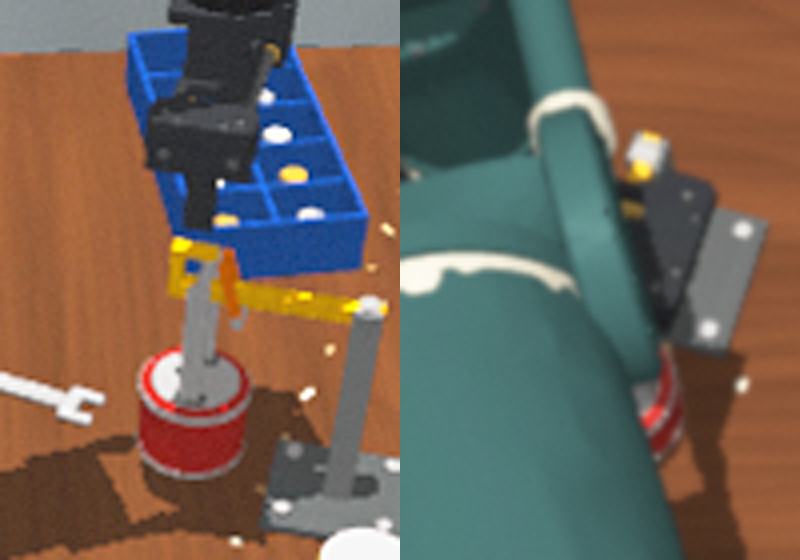

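The side view shows the near finger at crop (200,225), directly above the handle (200,260) and in line with it along x. Hook and pot are undisturbed. Going down 100 mm and closing.

{"name": "jog_arm", "arguments": {
  "deltas": [
    [[0,0,8,0,0,0],[0,-1,20,0,0,0],[0,-1,35,0,0,0],[0,-1,50,0,0,0],[0,-1,65,0,0,0],[0,-1,80,0,0,0],[0,-1,92,0,0,0],[0,-1,99,0,0,0],[0,-1,100,0,0,0],[0,-1,100,0,0,0]]
  ]
}}

```text
time_s: 3.2
position: [0.5722, 0.1945, 0.1772]
orientation: [0.0, 0.146, 0.989, 0.0]
ft_force: [0.3, 0.5, 1.5]
finger_gap: 0.0882
gripper_force: 0.0
```

{"name": "jog_arm", "arguments": {
  "deltas": [
    [[0,0,0,0,0,0],[0,0,0,0,0,0],[0,0,0,0,0,0],[0,0,0,0,0,0],[0,0,0,0,0,0],[0,0,0,0,0,0],[0,0,0,0,0,0],[0,0,0,0,0,0]]
  ],
  "fingers": 50,
  "newtons": 35
}}

```text
time_s: 4.2
position: [0.572, 0.1944, 0.1769]
orientation: [0.0, 0.146, 0.989, 0.0]
ft_force: [-1.1, -1.3, 3.3]
finger_gap: 0.0577
gripper_force: 34.9
```

{"name": "jog_arm", "arguments": {
  "deltas": [
    [[0,0,-2,0,0,0],[0,0,-4,0,0,0],[-3,0,-4,0,0,0],[-7,0,-4,0,0,0],[-11,0,-4,0,0,0],[-15,0,-4,0,0,0],[-19,0,-4,0,0,0],[-23,0,-4,0,0,0],[-27,0,-4,0,0,0],[-30,0,-4,0,0,0],[-31,0,-4,0,0,0],[-31,0,-4,0,0,0]]
  ]
}}

```text
time_s: 5.7
position: [0.6013, 0.1855, 0.1804]
orientation: [-0.0, 0.146, 0.989, -0.0]
ft_force: [-3.6, 0.9, -4.8]
finger_gap: 0.0576
gripper_force: 34.9
```

```bash
python3 - <<'E'
from h import *
im=ctrl.camera("side")[:,:,::-1]
cv2.imwrite("pics/c.png",cv2.resize(im[90:210,280:390],None,fx=5,fy=5,interpolation=cv2.INTER_CUBIC))
o=ctrl.observe();print(o["position"],o["ft_force"],o["wrist_torque"])
E
```

```text
[0.60124208 0.18550472 0.18042488] [-3.34477967  1.05750341 -4.84007268] [ 0.20935982  0.44508179 -0.0160771 ]
```

View pics/c.png

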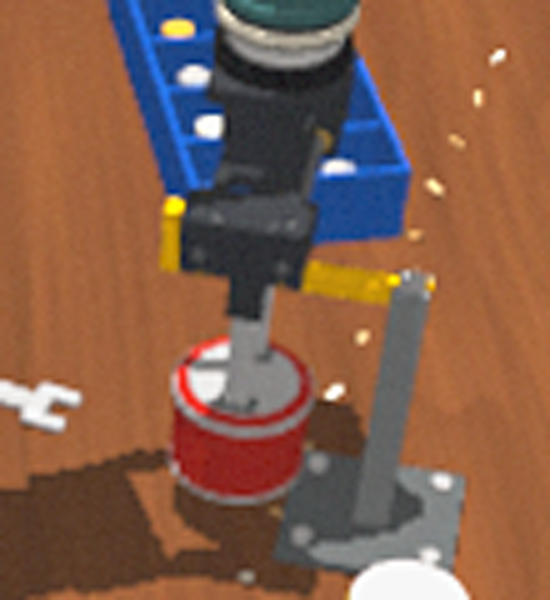

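The pot's can has moved towards the post. The pad hides the keeper, but the wrist shows about 3.5 N against the push, as expected for an open keeper. Lift now, then go back over the nose.

{"name": "jog_arm", "arguments": {
  "deltas": [
    [[0,0,-4,0,0,0],[0,0,-12,0,0,0],[0,0,-20,0,0,0],[0,0,-28,0,0,0],[0,0,-36,0,0,0],[0,0,-42,0,0,0],[0,0,-45,0,0,0],[0,0,-45,0,0,0]]
  ]
}}

```text
time_s: 6.75
position: [0.6017, 0.1855, 0.2259]
orientation: [0.0, 0.146, 0.989, 0.0]
ft_force: [0.5, -0.7, -4.9]
finger_gap: 0.0577
gripper_force: 34.9
```

{"name": "jog_arm", "arguments": {
  "deltas": [
    [[3,0,0,0,0,0],[10,0,0,0,0,0],[20,0,0,0,0,0],[32,0,0,0,0,0],[44,0,0,0,0,0],[56,0,0,0,0,0],[70,0,0,0,0,0],[84,0,0,0,0,0],[98,0,0,0,0,0],[112,0,0,0,0,0],[122,0,0,0,0,0],[125,0,0,0,0,0]]
  ]
}}

```text
time_s: 8.25
position: [0.4812, 0.2218, 0.2257]
orientation: [0.0, 0.145, 0.989, 0.0]
ft_force: [0.9, -1.2, -5.0]
finger_gap: 0.0577
gripper_force: 34.9
```

{"name": "jog_arm", "arguments": {
  "deltas": [
    [[-1,-6,0,0,0,0],[-5,-20,0,0,0,0],[-10,-42,0,0,0,0],[-17,-68,0,0,0,0],[-24,-96,0,0,0,0],[-31,-124,0,0,0,0],[-38,-152,0,0,0,0],[-44,-178,0,0,0,0],[-50,-202,0,0,0,0],[-55,-222,0,0,0,0],[-58,-234,0,0,0,0],[-59,-238,0,0,0,0]]
  ]
}}

```text
time_s: 9.75
position: [0.4697, -0.0244, 0.2257]
orientation: [0.0, 0.146, 0.989, 0.0]
ft_force: [-0.0, -0.6, -4.5]
finger_gap: 0.0577
gripper_force: 34.9
```

{"name": "jog_arm", "arguments": {
  "deltas": [
    [[0,0,5,0,0,0],[0,0,15,0,0,0],[0,0,27,0,0,0],[0,0,39,0,0,0],[0,0,50,0,0,0],[0,0,56,0,0,0],[0,0,60,0,0,0],[0,0,60,0,0,0]]
  ]
}}

```text
time_s: 10.75
position: [0.4697, -0.0234, 0.1656]
orientation: [-0.0, 0.146, 0.989, -0.0]
ft_force: [-0.5, -0.4, -4.4]
finger_gap: 0.0577
gripper_force: 34.9
```

```bash
python3 - <<'E'
from h import *
im=ctrl.camera("side")[:,:,::-1]
cv2.imwrite("pics/d.png",cv2.resize(im[100:290,230:390],None,fx=3,fy=3,interpolation=cv2.INTER_CUBIC))
o=ctrl.observe();print(o["position"],o["ft_force"],o["wrist_torque"])
E
```

```text
[ 0.46995311 -0.02340099  0.16588811] [ 0.08674519 -0.46547661 -4.77661172] [-0.02085686 -0.03885417 -0.04327851]
```

View pics/d.png

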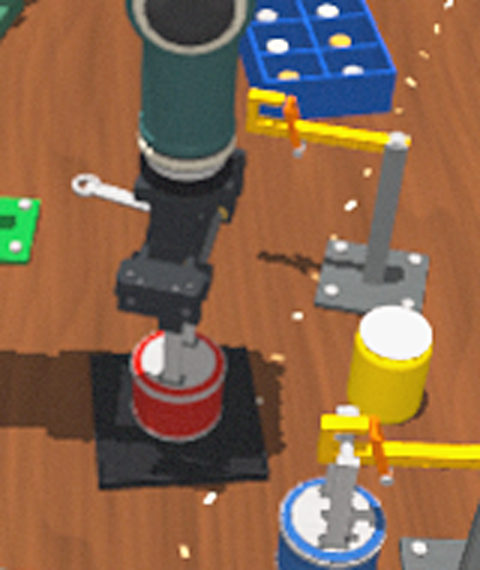

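The pot hangs upright over the tray (crop (180,385)), the hook's keeper is shut again, and the tin and blue pot are in place. The underside should be about 20 mm above the floor, so I'll lower slowly until contact.

{"name": "jog_arm", "arguments": {
  "deltas": [
    [[0,0,4,0,0,0],[0,0,9,0,0,0],[0,0,13,0,0,0],[0,0,16,0,0,0],[0,0,17,0,0,0],[0,0,18,0,0,0],[0,0,19,0,0,0],[0,0,19,0,0,0],[0,0,19,0,0,0]]
  ]
}}

```text
time_s: 11.92
position: [0.4698, -0.0234, 0.1468]
orientation: [0.0, 0.146, 0.989, 0.0]
ft_force: [-0.8, -0.6, -4.8]
finger_gap: 0.0578
gripper_force: 34.9
```

{"name": "jog_arm", "arguments": {
  "deltas": [
    [[0,0,0.5,0,0,0],[0,0,1,0,0,0],[0,0,1,0,0,0],[0,0,1,0,0,0]]
  ]
}}

```text
time_s: 12.42
position: [0.47, -0.0234, 0.1461]
orientation: [0.0, 0.146, 0.989, -0.0]
ft_force: [-1.5, 0.2, -0.4]
finger_gap: 0.0578
gripper_force: 34.9
```

{"name": "jog_arm", "arguments": {
  "deltas": [
    [[0,0,0.5,0,0,0],[0,0,1,0,0,0],[0,0,1,0,0,0],[0,0,1,0,0,0]]
  ]
}}

```text
time_s: 12.92
position: [0.4705, -0.0235, 0.1462]
orientation: [0.001, 0.146, 0.989, -0.0]
ft_force: [-3.7, 0.1, 6.4]
finger_gap: 0.0576
gripper_force: 34.9
```

The pot is on the floor: the wrist force went from -4.8 to +6.4 N. Release and withdraw.

{"name": "jog_arm", "arguments": {
  "deltas": [
    [[0,0,-1,0,0,0],[0,0,-1,0,0,0],[0,0,-1,0,0,0],[0,0,-1,0,0,0],[0,0,-1,0,0,0],[0,0,-1,0,0,0],[0,0,-1,0,0,0],[0,0,-1,0,0,0]]
  ],
  "fingers": 88
}}

```text
time_s: 13.92
position: [0.4698, -0.0234, 0.1457]
orientation: [-0.0, 0.146, 0.989, -0.0]
ft_force: [-0.4, 0.4, 0.0]
finger_gap: 0.0883
gripper_force: 0.0
```

{"name": "jog_arm", "arguments": {
  "deltas": [
    [[0,0,-5,0,0,0],[0,0,-18,0,0,0],[0,0,-35,0,0,0],[0,0,-55,0,0,0],[0,0,-75,0,0,0],[0,0,-95,0,0,0],[0,0,-110,0,0,0],[0,0,-118,0,0,0],[0,0,-120,0,0,0],[0,0,-120,0,0,0],[0,0,-120,0,0,0]]
  ]
}}

```text
time_s: 15.3
position: [0.4693, -0.0233, 0.2648]
orientation: [-0.001, 0.146, 0.989, -0.0]
ft_force: [-0.1, 0.2, -0.6]
finger_gap: 0.088
gripper_force: 0.0
```

```bash
python3 - <<'E'
from h import *
im=ctrl.camera("side")[:,:,::-1]
cv2.imwrite("pics/e.png",cv2.resize(im[100:290,230:390],None,fx=3,fy=3,interpolation=cv2.INTER_CUBIC))
o=ctrl.observe();print(o["position"],o["ft_force"],o["finger_gap"])
E
```

```text
[ 0.46933977 -0.02333753  0.26488939] [ 0.35480564 -1.38007299 -0.17034115] 0.08799273983574313
```

View pics/e.png

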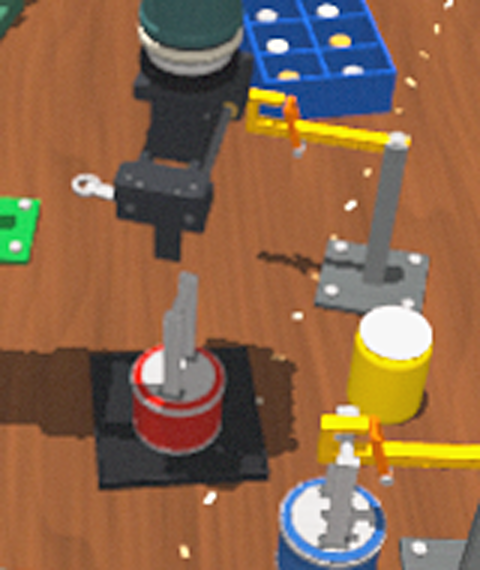

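The pot stands upright mid-tray (crop (178,400)), the fingers are clear above it, the keeper is shut, and the tin and blue pot are untouched. Handing in.

```bash
python3 -c "
from plant import ctrl
print(ctrl.hand_in())"
```

```text
the job is handed in; nothing more can be done
None
```

The red pot stands upright and released in the drip tray, the keeper has sprung shut, the blue pot and tin look untouched, and the job was handed in at about 15 s of the 42 s allowed; no verdict was returned.

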